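# Press plaster ornaments home in order

## Task

Four plaster ornaments stand on stiff pins, a little proud of their wooden blocks. With the fingertips, lightly press home, in this order, the round rosette, then the long leaf, then the four-lobed ornament, each until its back sits fully on its block. Leave the square stud standing proud, never pull an ornament up, press gently because plaster chips, and leave the bowl, baluster, spatula and jar where they are.

Things in the scene. Friction and masses are not known exactly. Their poses are not given: they have to be found in the camera images.
- rosette (a joint): Round plaster rosette, 74 mm across, eight petals around a flat-topped centre boss 26 mm across. The joint is its slide on the pin: 0 = back 8 mm above the block, grows as it is pressed down, 0.008 = fully home on the block (firm stop), negative = pulled up. It starts between 0 and 0.0015. It slides with about 2.5 N of friction (a little more when pushed faster), has no spring, and stays where it is left.
- rosette_top (a point): Centre of the rosette's flat top, its highest point, 22 mm above its back; z up. When fully home it is 46 mm above the bench (54 mm at joint 0).
- rosette_block: Wooden block 100 x 100 x 24 mm, fixed to the bench, that carries the rosette at its middle; origin at the centre of its underside, z up. The four blocks stand in a row across the bench, in any order.
- leaf (a joint): Long narrow plaster leaf, 86 x 38 mm, pointed at both ends, with a flat-topped rib 40 x 18 mm along its middle (along the block's x). The joint is its slide on the pin: 0 = back 8 mm above the block, grows as it is pressed down, 0.008 = fully home on the block (firm stop), negative = pulled up. It starts between 0 and 0.0015. It slides with about 2.5 N of friction (a little more when pushed faster), has no spring, and stays where it is left.
- leaf_top (a point): Centre of the leaf's flat top, its highest point, 22 mm above its back; z up. When fully home it is 46 mm above the bench (54 mm at joint 0).
- leaf_block: Wooden block 100 x 100 x 24 mm, fixed to the bench, that carries the leaf at its middle; origin at the centre of its underside, z up. The four blocks stand in a row across the bench, in any order.
- quatrefoil (a joint): Four-lobed (clover-like) plaster ornament, 76 mm across, four round lobes (along the block's x and y) around a flat-topped centre boss 26 mm across. The joint is its slide on the pin: 0 = back 8 mm above the block, grows as it is pressed down, 0.008 = fully home on the block (firm stop), negative = pulled up. It starts between 0 and 0.0015. It slides with about 2.5 N of friction (a little more when pushed faster), has no spring, and stays where it is left.
- quatrefoil_top (a point): Centre of the quatrefoil's flat top, its highest point, 22 mm above its back; z up. When fully home it is 46 mm above the bench (54 mm at joint 0).
- quatrefoil_block: Wooden block 100 x 100 x 24 mm, fixed to the bench, that carries the quatrefoil at its middle; origin at the centre of its underside, z up. The four blocks stand in a row across the bench, in any order.
- stud (a joint): Square stepped-pyramid plaster stud, 60 x 60 mm, with a flat top 24 x 24 mm. To be left as it is. The joint is its slide on the pin: 0 = back 8 mm above the block, grows as it is pressed down, 0.008 = fully home on the block (firm stop), negative = pulled up. It starts between 0 and 0.0015. It slides with about 2.5 N of friction (a little more when pushed faster), has no spring, and stays where it is left.
- stud_top (a point): Centre of the stud's flat top, its highest point, 22 mm above its back; z up. When fully home it is 46 mm above the bench (54 mm at joint 0).
- stud_block: Wooden block 100 x 100 x 24 mm, fixed to the bench, that carries the stud at its middle; origin at the centre of its underside, z up. The four blocks stand in a row across the bench, in any order.
- bowl: Bystander: loose grey mixing bowl, 116 mm across, 65 mm high, beyond the blocks; origin at the centre of its underside.
- baluster: Bystander: loose plaster baluster standing upright, 44 mm across, 85 mm high, between the robot and the blocks; origin at the centre of its underside, z up.
- spatula: Bystander: loose spatula, 180 mm long, lying flat on the bench beyond the blocks; length along its x.
- jar: Bystander: loose jar, 68 mm across, 85 mm high, standing beyond the blocks; origin at the centre of its underside, z up.
Mind the look-alikes: they are no part of the job. Leave any blue or purple look-alike of the leaf_block alone.

How it is judged (in metres and radians):
On the way, in this order (a step that is already met when the one before it is completed fails the run):
1. the rosette is pressed home with the fingers (value of joint rosette above 0.0065 m and contact force between rosette_block and the fingers above 0.5 N), for 0.1 s.
2. the leaf is pressed home with the fingers (value of joint leaf above 0.0065 m and contact force between leaf_block and the fingers above 0.5 N), for 0.1 s.
3. the four-lobed ornament is pressed home with the fingers (value of joint quatrefoil above 0.0065 m and contact force between quatrefoil_block and the fingers above 0.5 N), for 0.1 s.
At the end, for the whole second after the job is handed in: Rosette, leaf and four-lobed ornament within 1.5 mm of fully home; the stud still proud (slide within -3 and +3 mm of the unpressed 0); bystanders within 20 mm of where they stood, and the bowl, baluster and jar upright within 0.25 rad (value of joint each of rosette, leaf, quatrefoil above 0.0065 m and value of joint stud between -0.003 and 0.003 m and distance of each of bowl, baluster, spatula, jar from where it was at the start of the episode below 0.02 m and angle between each of bowl, baluster, jar's own z axis and vertical below 0.25 rad); the robot touches nothing.
It fails at once if an ornament is pressed before the one named ahead of it is home ((value of joint leaf above 0.003 m and value of joint rosette below 0.0065 m) or (value of joint quatrefoil above 0.003 m and value of joint leaf below 0.0065 m)).
It fails at once if the square stud is pressed in (value of joint stud above 0.003 m).
It fails at once if an ornament is pulled up (value of joint any of rosette, leaf, quatrefoil, stud below -0.003 m).
It fails at once if an ornament or its block is pushed harder than 35 N (contact force between any of rosette_block, leaf_block, quatrefoil_block, stud_block and anything else above 35 N).
It fails at once if a bystander is shifted or lifted by more than 20 mm, or the bowl, baluster or jar tipped (distance of any of bowl, baluster, spatula, jar from where it was at the start of the episode above 0.02 m or angle between any of bowl, baluster, jar's own z axis and vertical above 0.25 rad).
It also fails if it takes over 48 s, if anything falls off the work surface, if the arm or the gripper's body presses on something with over 40 N, if the wrist force passes 120 N, or if a joint passes its speed limit or range.

## Robot

A 6-joint arm with a two-finger parallel gripper is mounted at the origin on the work surface. World frame = base frame: x ahead of the robot, y to its left, z up, the work surface at z = 0. Lengths are in m, angles in degrees, forces in N, time in s.
With the tool pointing down it reaches from about 0.425 to 0.925 m from the base axis. Payload 12.5 kg.
Tool frame: the origin (TCP) lies on the centre line of the jaws, within the pads' length; the fingertips stand 19 mm ahead of it and the grasp point (between the pads) is the TCP (bot.tcp_to_tips is the distance from the TCP to the fingertips, in m); z points along the fingers, y is the direction in which the jaws open and shut (so a half turn about z gives the same grasp; the last joint's range is limited). The gripper opens to 85 mm and grips with 20 to 120 N. Pads are 22 mm wide; open, the fingers measure 114 mm over their backs; the gripper's body (76 mm by 85 mm) begins 54 mm behind the grasp point. The pads swing forward as they close: fully open they stand 13 mm farther back than shut.
Start: joints at [-72.055, 28.126, 89.318, -0, 62.55, -6.05], TCP at [0.254, -0.571, 0.25] pointing down, gripper open.
Joint ranges: [-177.58, 177.58], [-47.91, 125.51], [2.72, 160], [-65.01, 245.01], [3.68, 167.84], [-153.87, 153.87]. Speed limits (degrees/s): [127.2, 127.2, 159.86, 180, 180, 180].

## Interface

Orientations are given as [roll, pitch, yaw] about the fixed x, y, z axes, in that order (R = Rz(yaw) Ry(pitch) Rx(roll)).
In Python, from plant import bot gives the robot as it stands. The module is installed in compiled form; this text tells all that it offers.
- The arm moves only by the shell command python3 -m pendant 'ROWS' [FORCE]. ROWS is JSON, a list of rows, each a list of 7 numbers: the shift along the tool's x, y, z in mm, then the turn, a rotation vector about the tool's x, y, z in degrees, then the opening, from 0 (shut) to 1 (fully open). A call has 1 to 8 rows; each row shifts and turns the commanded pose from where the row before left it, along the tool's axes as they then stand; what a row does not reach is not made up. A row lasts 1/10 s, in which the tool goes at most 50 mm and 8.59 degrees, less where a joint would pass 70% of its speed; a pose out of reach is approached as far as the arm can. A call with a gripper value outside its range is refused whole. The fingers move at their own pace and stop on an object; FORCE is the grip in N (left out, the last holds). Time passes only in rows, so rows that do not move let the fingers close. It gives the time, the measured TCP pose, the force and the opening at its end, in the units of the state.
- bot.observe(): the state, without advancing time (a new reading comes with each control period).
- bot.snapshot(name): name is "scene" or "top" or "wrist"; returns a dict with "img" (480x640x3 uint8, red, green, blue), "range_z" (480x640 float32, m along the optical axis (not along the pixel's ray), 0 where there is no reading), "fovy" (degrees; the focal length in pixels is half the picture's height over the tangent of half this angle, whatever the lens; pixels are square), "cx", "cy" (the principal point, pixels), "pose" (4x4, takes a point from camera to world coordinates). Camera axes: x right, y down, z forward; pixel columns grow to the right and rows downward; lengths in m; the calibration is good to about 2 mm. A picture is of the moment at which its call begins.
- bot.job_done(): hands the job in, once; it reports no verdict.
Trained networks look in the newest picture that a camera, given by its name, has taken for a name from the list of things; names that differ only in an ending like _2 or _b are one class to them, and where a whole thing is asked for, a point or a joint stands for the part that bears it (a point fixed in the world has none). Each returns a list of dicts, best first, with "p" (0 to 1); they miss things now and then, are a little off and sometimes report something else, mostly with a low value. They report only what shows in the picture. A call takes as long as a camera call. They do not tell look-alikes from the thing itself.
- bot.spot_in(camera, thing): "at" ([x, y, z] in m, in world coordinates, good to about 4 mm: the middle of the surface that is visible of it).
- bot.cut_out(camera, thing): "pixels" (480x640 bool, what is visible of it).
- bot.tip_of(camera, thing): "at" ([x, y, z] in m, in world coordinates, good to about 4 mm: a listed point, or the origin of a listed thing).
The state is a dict: "t": time; "qpos": joint angles; "qd": joint speeds; "tau": joint torques, N m; "position": TCP position; "tool_rot": TCP orientation; "force": force on the tool from outside, world axes, zero at the start; "ft_torque": the same for the moment, N m; "opening": finger opening in m.
Only numpy, scipy, OpenCV 4.12 (cv2) and the standard library are available. Lean on these libraries where they do the work, as an engineer would, in place of code of your own. Each camera call takes 0.05 s, during which the arm holds its last target. There are 200 camera calls.

## Working session

There is one attempt and no reset: what is moved stays moved. The work goes in short steps, Python scripts to look and compute and a shell command to move; the robot and the scene stay as the last step left them, time stands still between calls to the robot, and variables do not carry over. Pictures are saved under pics/ and viewed, about 8 in all and at most 12, crops included, and the job is handed in when it is done.

```bash
mkdir -p pics
python3 - <<'E'
from plant import bot
import cv2,numpy as np
s=bot.observe();print({k:np.round(s[k],3) for k in('t','position','tool_rot','force','opening')},bot.tcp_to_tips)
for c in("top","scene"):
    d=bot.snapshot(c);cv2.imwrite(f"pics/{c}0.png",d["img"][:,:,::-1]);print(c,np.round(d["pose"],3).tolist(),d["fovy"],d["cx"],d["cy"])
    for n in("rosette","leaf","quatrefoil","stud"):
        for t in(n+"_top",n+"_block"):
            print(c,t,[(np.round(r["at"],3).tolist(),round(r["p"],2)) for r in bot.tip_of(c,t)[:3]])
    if c=="top":
        for t in("bowl","baluster","jar","spatula"):
            print(c,t,[(np.round(r["at"],3).tolist(),round(r["p"],2)) for r in bot.tip_of(c,t)[:3]])
E
```

```text
{'t': np.float64(0.0), 'position': array([ 0.254, -0.571,  0.25 ]), 'tool_rot': array([-1.79932e+02, -7.00000e-03,  2.39940e+01]), 'force': array([-0.087,  0.137, -0.142]), 'opening': np.float64(0.085)} 0.019
top [[0.007, -0.992, 0.125, 0.478], [-1.0, -0.007, 0.005, 0.007], [-0.004, -0.125, -0.992, 0.995], [0.0, 0.0, 0.0, 1.0]] 45.76096918624826 320.94343469987155 232.55908972785022
top rosette_top [([0.525, -0.09, 0.052], 0.9)]
top rosette_block [([0.524, -0.088, 0.002], 0.79)]
top leaf_top [([0.452, 0.284, 0.059], 0.89), ([0.398, 0.124, 0.055], 0.62)]
top leaf_block [([0.626, 0.246, 0.002], 0.78), ([0.398, 0.128, 0.002], 0.72), ([0.454, 0.286, -0.001], 0.59)]
top quatrefoil_top [([0.523, -0.26, 0.052], 0.56)]
top quatrefoil_block [([0.529, -0.259, -0.004], 0.77)]
top stud_top [([0.615, 0.076, 0.055], 0.71)]
top stud_block [([0.612, 0.066, -0.004], 0.59)]
top bowl []
top baluster [([0.397, -0.012, -0.004], 0.73), ([0.768, -0.038, -0.004], 0.36)]
top jar [([0.752, -0.191, -0.0], 0.77)]
top spatula [([0.771, -0.035, -0.002], 0.69), ([0.753, -0.191, 0.005], 0.61)]
scene [[-0.133, 0.531, -0.837, 1.332], [0.991, 0.061, -0.119, 0.107], [-0.012, -0.845, -0.534, 0.556], [0.0, 0.0, 0.0, 1.0]] 46.27529360263236 309.5492608947686 233.32652937400738
scene rosette_top [([0.526, -0.09, 0.054], 0.96)]
scene rosette_block [([0.524, -0.09, 0.002], 0.63)]
scene leaf_top [([0.456, 0.285, 0.051], 0.94), ([0.406, 0.124, 0.054], 0.82)]
scene leaf_block [([0.402, 0.125, 0.006], 0.9), ([0.452, 0.282, -0.002], 0.89), ([0.628, 0.243, 0.002], 0.7)]
scene quatrefoil_top [([0.527, -0.26, 0.05], 0.76)]
scene quatrefoil_block [([0.528, -0.261, 0.002], 0.81)]
scene stud_top [([0.611, 0.072, 0.052], 0.84)]
scene stud_block [([0.606, 0.076, 0.002], 0.79)]
```

View pics/top0.png

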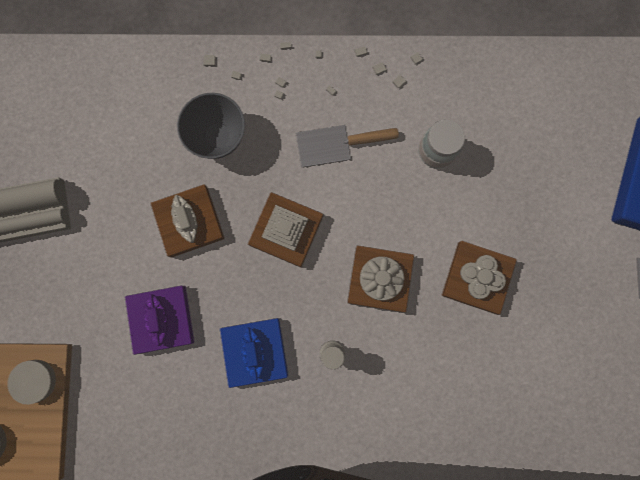

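View pics/scene0.png

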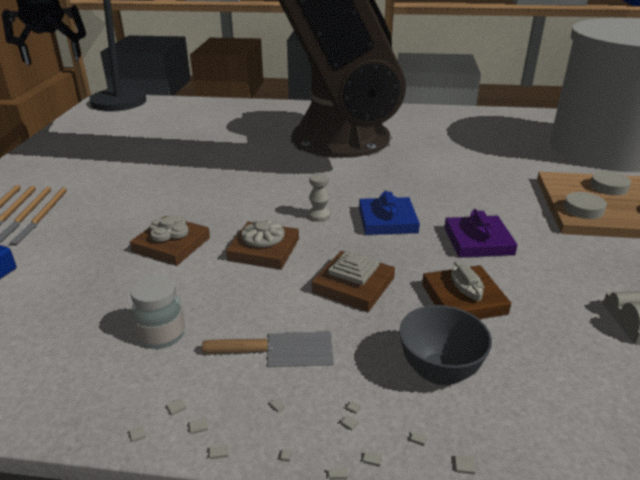

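The top view shows, left to right along the row of brown blocks: leaf (184,218), stud (288,228), rosette (382,278) and quatrefoil (484,276). The blue and purple leaves at (253,353) and (158,320) are decoys. The scene view agrees. So the real leaf is the one near (0.626, 0.246).

```bash
cat > h.py <<'E'
from plant import bot
import numpy as np, cv2
def cloud(c):
    d=bot.snapshot(c);z=d["range_z"];f=240/np.tan(np.radians(d["fovy"]/2))
    v,u=np.mgrid[:480,:640];p=np.stack([(u-d["cx"])/f*z,(v-d["cy"])/f*z,z],-1)
    w=p@d["pose"][:3,:3].T+d["pose"][:3,3];w[z==0]=np.nan
    return d,w
def rows(target):
    from scipy.spatial.transform import Rotation as R
    s=bot.observe();r=R.from_euler("xyz",s["tool_rot"],degrees=True)
    return np.round(r.inv().apply(np.array(target)-s["position"])*1000,1)
E
python3 - <<'E'
from h import *
G={"rosette":(.525,-.09),"leaf":(.626,.246),"quatrefoil":(.526,-.26),"stud":(.612,.073)}
for c in("top","scene"):
    d,w=cloud(c)
    for n,g in G.items():
        m=(np.hypot(w[...,0]-g[0],w[...,1]-g[1])<.06)
        o=m&(w[...,2]>.031);q=w[o];mx=np.nanpercentile(q[:,2],98)
        t=q[q[:,2]>mx-.003];b=w[m&(w[...,2]>.015)][:,:2]
        print(c,n,"ornament mid",np.round((q.min(0)+q.max(0))/2,4),"top mean",np.round(t.mean(0),4),len(t),"block ctr",np.round(cv2.minAreaRect(b.astype(np.float32)),3) if 0 else np.round(cv2.minAreaRect(b.astype(np.float32))[0],4))
    if c=="top":
        r=w[60:180,170:260].reshape(-1,3);r=r[r[:,2]>.03];print("bowl",r.min(0),r.max(0))
print("rows to rosette hi",rows([.525,-.09,.12]))
E
```

```text
top rosette ornament mid [ 0.5309 -0.0909  0.0461] top mean [ 0.5228 -0.0897  0.0545] 145 block ctr [ 0.5225 -0.0904]
top leaf ornament mid [0.6206 0.2454 0.0446] top mean [0.6203 0.245  0.0545] 168 block ctr [0.621  0.2457]
top quatrefoil ornament mid [ 0.5259 -0.2611  0.045 ] top mean [ 0.5253 -0.259   0.0545] 150 block ctr [ 0.5259 -0.259 ]
top stud ornament mid [0.6062 0.0739 0.0454] top mean [0.6062 0.0737 0.0553] 186 block ctr [0.6067 0.0738]
bowl [0.71941488 0.14225583 0.03000194] [0.8334792  0.25659304 0.07008332]
scene rosette ornament mid [ 0.5265 -0.09    0.0434] top mean [ 0.5274 -0.0901  0.0534] 102 block ctr [ 0.5262 -0.0902]
scene leaf ornament mid [0.6247 0.2454 0.0437] top mean [0.6261 0.2453 0.054 ] 179 block ctr [0.625 0.245]
scene quatrefoil ornament mid [ 0.5306 -0.2591  0.0438] top mean [ 0.5307 -0.2587  0.0538] 95 block ctr [ 0.5301 -0.2593]
scene stud ornament mid [0.6103 0.0737 0.0443] top mean [0.6112 0.0739 0.0551] 149 block ctr [0.6115 0.0735]
rows to rosette hi [ 443.  -329.3  130.3]
```

```bash
python3 -m pendant '[[30,-22,0,0,0,0,0],[30,-22,0,0,0,0,0],[30,-22,0,0,0,0,0],[30,-22,0,0,0,0,0],[30,-22,0,0,0,0,0],[30,-22,0,0,0,0,0],[30,-22,0,0,0,0,0],[30,-22,0,0,0,0,0]]' 20
python3 -m pendant '[[30,-22,0,0,0,0,0],[30,-22,0,0,0,0,0],[30,-22,0,0,0,0,0],[30,-22,0,0,0,0,0],[30,-22,0,0,0,0,0],[30,-22,0,0,0,0,0],[20,-15,0,0,0,0,0],[0,0,0,0,0,0,0]]'
python3 -c "
from h import *
print(rows([.525,-.09,.09]))"
```

```text
t: 2.0
position: [0.4024, -0.3113, 0.2505]
tool_rot: [180.0, -0.0, 24.0]
force: [0.6, -0.8, -0.4]
opening: -0.0005
t: 2.8
position: [0.5258, -0.0947, 0.2503]
tool_rot: [180.0, -0.0, 24.2]
force: [-0.3, -0.3, -0.1]
opening: 0.0002
[  1.2  -4.7 160.3]
```

```bash
python3 -m pendant '[[1,-4.5,30,0,0,0,0],[0,0,40,0,0,0,0],[0,0,40,0,0,0,0],[0,0,30,0,0,0,0],[0,0,17,0,0,0,0],[0,0,0,0,0,0,0],[0,0,0,0,0,0,0]]'
python3 - <<'E'
from h import *
d=bot.snapshot("scene");cv2.imwrite("pics/s1.png",cv2.resize(d["img"][150:330,130:430,::-1],None,fx=2.5,fy=2.5))
d=bot.snapshot("wrist");cv2.imwrite("pics/w1.png",d["img"][:,:,::-1])
s=bot.observe();print(s["position"],s["force"],rows([.525,-.09,.073]))
E
```

```text
t: 3.5
position: [0.524, -0.0931, 0.0937]
tool_rot: [180.0, 0.0, 24.0]
force: [0.4, -0.2, 1.0]
opening: 0.0001
[ 0.52432756 -0.09290866  0.0944691 ] [ 0.25221031 -0.45734464 -0.19814824] [ 1.8 -2.4 21.5]
```

View pics/s1.png

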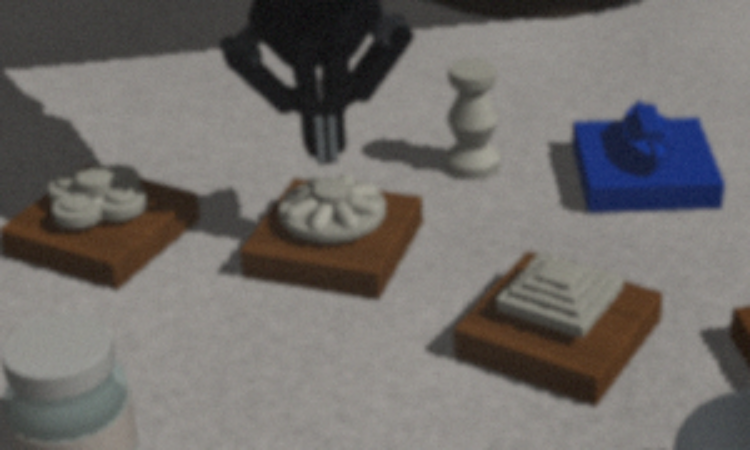

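The closed fingertips (crop at 325,155) stand right over the rosette boss (330,188). I'll lower them step by step.

```bash
python3 -m pendant '[[1.5,-2,6,0,0,0,0],[0,0,6,0,0,0,0],[0,0,2,0,0,0,0],[0,0,1,0,0,0,0],[0,0,1,0,0,0,0],[0,0,1,0,0,0,0],[0,0,0,0,0,0,0],[0,0,0,0,0,0,0]]'
python3 -m pendant '[[0,0,1,0,0,0,0],[0,0,1,0,0,0,0],[0,0,1,0,0,0,0],[0,0,1,0,0,0,0],[0,0,0,0,0,0,0]]'
```

```text
t: 4.4
position: [0.5245, -0.0901, 0.0764]
tool_rot: [180.0, -0.0, 24.0]
force: [0.1, 0.6, -0.7]
opening: -0.0
t: 4.9
position: [0.5244, -0.09, 0.0721]
tool_rot: [-180.0, 0.0, 24.0]
force: [-0.5, 0.0, 0.3]
opening: -0.0004
```

```bash
for i in 1; do python3 -m pendant '[[0,0,1,0,0,0,0],[0,0,1,0,0,0,0],[0,0,0,0,0,0,0]]'; python3 -m pendant '[[0,0,1,0,0,0,0],[0,0,1,0,0,0,0],[0,0,0,0,0,0,0]]';python3 -m pendant '[[0,0,1,0,0,0,0],[0,0,0,0,0,0,0]]'; done
```

```text
t: 5.2
position: [0.5245, -0.09, 0.0702]
tool_rot: [180.0, -0.0, 24.0]
force: [-0.1, -0.3, 0.3]
opening: -0.0001
t: 5.5
position: [0.5245, -0.0901, 0.0682]
tool_rot: [180.0, -0.0, 24.0]
force: [0.1, -0.2, 0.2]
opening: 0.0003
t: 5.7
position: [0.5244, -0.09, 0.0672]
tool_rot: [-180.0, 0.0, 24.0]
force: [0.0, -0.2, 0.2]
opening: -0.0001
```

```bash
python3 -m pendant '[[0,0,1,0,0,0,0]]'; python3 -m pendant '[[0,0,1,0,0,0,0]]';python3 -m pendant '[[0,0,0,0,0,0,0]]'
python3 - <<'E'
from h import *
d,w=cloud("scene");cv2.imwrite("pics/s2.png",cv2.resize(d["img"][150:330,130:430,::-1],None,fx=2.5,fy=2.5))
q=w[(np.hypot(w[...,0]-.525,w[...,1]+.09)<.03)&(w[...,2]<.06)];print(np.nanpercentile(q[:,2],[50,75,90]))
for n,g in {"q":(.528,-.259),"s":(.609,.0738)}.items():
    q=w[(np.hypot(w[...,0]-g[0],w[...,1]-g[1])<.03)];print(n,np.nanpercentile(q[:,2],[50,75,90]))
E
```

```text
t: 5.8
position: [0.5244, -0.09, 0.0663]
tool_rot: [180.0, 0.0, 24.0]
force: [-0.1, 0.5, 3.0]
opening: -0.0002
t: 5.9
position: [0.5245, -0.09, 0.0653]
tool_rot: [180.0, 0.0, 24.0]
force: [-0.7, -0.3, 2.1]
opening: -0.0001
t: 6.0
position: [0.5244, -0.09, 0.0651]
tool_rot: [-180.0, 0.0, 24.0]
force: [-0.2, 0.8, 0.1]
opening: 0.0001
[0.04039634 0.04370733 0.05323118]
q [0.04485817 0.04731629 0.05377362]
s [0.04761404 0.05165576 0.05490016]
```

View pics/s2.png

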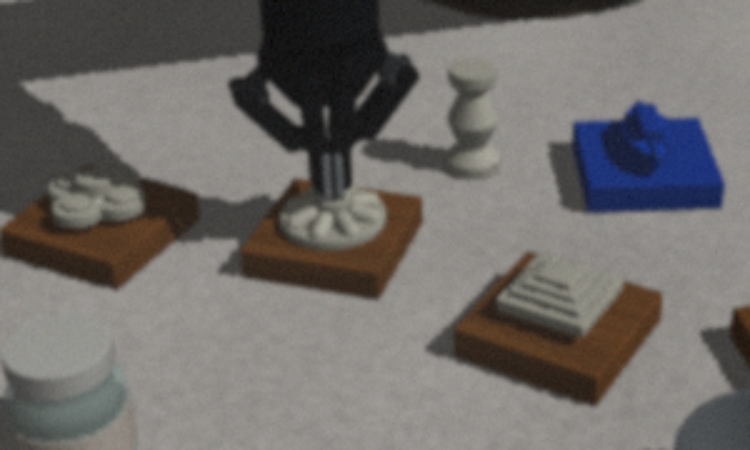

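The fingers sit on the boss and the rosette is sliding down at about 2.5 N. I'll go on to the firm stop.

```bash
python3 -m pendant '[[0,0,0.5,0,0,0,0]]'; python3 -m pendant '[[0,0,0.5,0,0,0,0]]';python3 -m pendant '[[0,0,0,0,0,0,0],[0,0,0,0,0,0,0]]'
```

```text
t: 6.15
position: [0.5245, -0.09, 0.065]
tool_rot: [180.0, -0.0, 24.0]
force: [-2.1, 0.9, 10.8]
opening: 0.0003
t: 6.25
position: [0.5245, -0.09, 0.0649]
tool_rot: [180.0, -0.0, 24.0]
force: [-4.1, 0.9, 17.8]
opening: -0.0
t: 6.45
position: [0.5245, -0.09, 0.065]
tool_rot: [180.0, -0.0, 24.0]
force: [-3.4, 0.5, 11.1]
opening: -0.0002
```

The stop was reached at TCP z 0.065 with a sustained 11 N, so the rosette is home. I'll go up and over to the real leaf.

```bash
python3 -m pendant '[[0,0,-10,0,0,0,0],[0,0,-30,0,0,0,0],[0,0,-40,0,0,0,0],[28,-33,-20,0,0,0,0],[28,-33,0,0,0,0,0],[28,-33,0,0,0,0,0],[28,-33,0,0,0,0,0],[28,-33,0,0,0,0,0]]'
python3 -m pendant '[[28,-33,0,0,0,0,0],[28,-33,0,0,0,0,0],[28,-33,0,0,0,0,0],[2,-2,0,0,0,0,0],[0,0,0,0,0,0,0],[0,0,0,0,0,0,0]]'
python3 - <<'E'
from h import *
d,w=cloud("scene")
q=w[(np.hypot(w[...,0]-.525,w[...,1]+.09)<.03)];print("ros z",np.nanpercentile(q[:,2],[50,75,90,98]))
print(rows([.623,.245,.074]))
E
```

```text
t: 7.25
position: [0.5855, 0.1194, 0.1648]
tool_rot: [180.0, -0.0, 24.0]
force: [1.3, -0.3, -0.5]
opening: 0.0
t: 7.85
position: [0.6224, 0.2441, 0.1643]
tool_rot: [180.0, 0.0, 24.0]
force: [0.1, -0.7, -0.1]
opening: 0.0002
ros z [0.04049645 0.04288647 0.04690902 0.04789037]
[ 0.9 -1.  90.5]
```

```bash
python3 -m pendant '[[1,-1,25,0,0,0,0],[0,0,30,0,0,0,0],[0,0,20,0,0,0,0],[0,0,9,0,0,0,0],[0,0,3,0,0,0,0],[0,0,1,0,0,0,0],[0,0,0,0,0,0,0],[0,0,0,0,0,0,0]]'
python3 - <<'E'
from h import *
d=bot.snapshot("scene");cv2.imwrite("pics/s3.png",cv2.resize(d["img"][180:400,330:600,::-1],None,fx=2.5,fy=2.5))
print(rows([.623,.245,.065]))
E
```

```text
t: 8.7
position: [0.6236, 0.2463, 0.0773]
tool_rot: [180.0, -0.1, 24.0]
force: [0.1, -0.1, 0.6]
opening: 0.0002
[-1.1  1.  12.2]
```

View pics/s3.png

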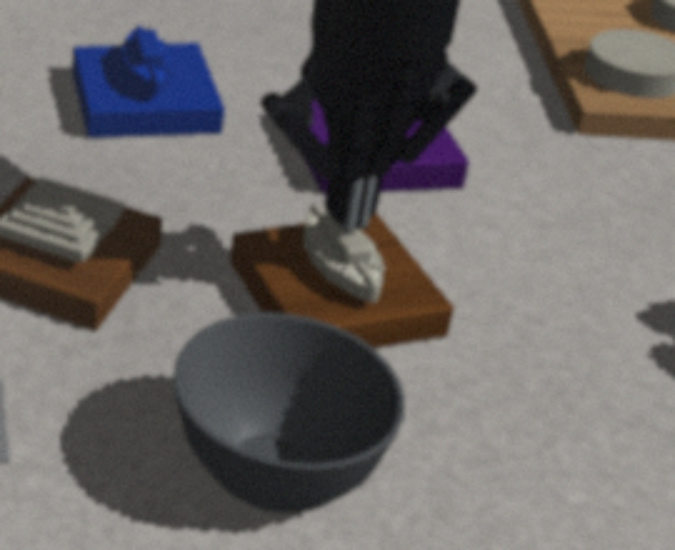

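The fingers (355,220 in the crop) are over the leaf's rib. Allowing for their height above it, the offset is about 1 mm. Now pressing.

```bash
python3 -m pendant '[[-1,1,1,0,0,0,0],[0,0,1,0,0,0,0],[0,0,1,0,0,0,0],[0,0,1,0,0,0,0]]';python3 -m pendant '[[0,0,1,0,0,0,0],[0,0,1,0,0,0,0]]';python3 -m pendant '[[0,0,1,0,0,0,0],[0,0,1,0,0,0,0]]';python3 -m pendant '[[0,0,1,0,0,0,0],[0,0,1,0,0,0,0],[0,0,1,0,0,0,0]]'
```

```text
t: 9.15
position: [0.6227, 0.2449, 0.0722]
tool_rot: [180.0, 0.0, 24.0]
force: [0.5, 0.3, -0.2]
opening: 0.0002
t: 9.35
position: [0.6228, 0.2449, 0.0703]
tool_rot: [180.0, 0.0, 24.0]
force: [-2.0, -0.4, 2.0]
opening: 0.0001
t: 9.55
position: [0.6228, 0.2449, 0.0682]
tool_rot: [180.0, -0.0, 24.0]
force: [-1.6, -0.5, 2.9]
opening: 0.0003
t: 9.85
position: [0.6228, 0.2449, 0.0652]
tool_rot: [180.0, -0.0, 24.0]
force: [-0.6, 0.7, 2.5]
opening: -0.0002
```

```bash
python3 -m pendant '[[0,0,0.5,0,0,0,0]]'; python3 -m pendant '[[0,0,0.4,0,0,0,0]]';python3 -m pendant '[[0,0,0,0,0,0,0],[0,0,0,0,0,0,0]]'
```

```text
t: 9.95
position: [0.6228, 0.2449, 0.0651]
tool_rot: [180.0, -0.0, 24.0]
force: [-2.6, -0.2, 9.4]
opening: -0.0
t: 10.05
position: [0.6228, 0.2449, 0.0651]
tool_rot: [180.0, -0.0, 24.0]
force: [-4.0, -1.0, 12.0]
opening: 0.0001
t: 10.25
position: [0.6228, 0.2449, 0.0651]
tool_rot: [180.0, -0.0, 24.0]
force: [-3.1, -1.1, 8.5]
opening: 0.0001
```

```bash
python3 -m pendant '[[0,0,-10,0,0,0,0],[0,0,-30,0,0,0,0],[0,0,-40,0,0,0,0],[-22,32,-20,0,0,0,0],[-22,32,0,0,0,0,0],[-22,32,0,0,0,0,0],[-22,32,0,0,0,0,0],[-22,32,0,0,0,0,0]]'
python3 -m pendant '[[-22,32,0,0,0,0,0],[-22,32,0,0,0,0,0],[-22,32,0,0,0,0,0],[-22,32,0,0,0,0,0],[-22,32,0,0,0,0,0],[-22,32,0,0,0,0,0],[-22,32,0,0,0,0,0],[-22,32,0,0,0,0,0]]'
python3 -m pendant '[[-6,6,0,0,0,0,0],[0,0,0,0,0,0,0],[0,0,0,0,0,0,0]]'
python3 - <<'E'
from h import *
d,w=cloud("scene")
for n,g in {"q":(.528,-.259),"s":(.609,.0738),"ros":(.525,-.09),"leaf":(.623,.245)}.items():
    q=w[(np.hypot(w[...,0]-g[0],w[...,1]-g[1])<.03)&(w[...,2]<.07)];print(n,np.nanpercentile(q[:,2],[50,75,90,98]))
print(rows([.528,-.259,.074]))
E
```

```text
t: 11.05
position: [0.587, 0.0526, 0.1649]
tool_rot: [180.0, -0.0, 24.0]
force: [1.2, 0.4, -0.9]
opening: 0.0
t: 11.85
position: [0.5302, -0.2531, 0.1648]
tool_rot: [180.0, -0.0, 24.0]
force: [0.1, 1.0, -0.3]
opening: 0.0002
t: 12.15
position: [0.5276, -0.2586, 0.1645]
tool_rot: [-180.0, -0.0, 24.0]
force: [0.1, 0.7, 0.1]
opening: 0.0002
q [0.04490693 0.04723374 0.05345269 0.05459457]
s [0.04757609 0.05157586 0.05500737 0.05625154]
ros [0.04023658 0.04284295 0.04715178 0.04845948]
leaf [0.03578068 0.044437   0.0470909  0.04837318]
[-0.1  0.7 90.5]
```

Rosette and leaf tops read about 0.047, so both are home. Stud and quatrefoil are still proud.

```bash
python3 -m pendant '[[0,0.5,25,0,0,0,0],[0,0,30,0,0,0,0],[0,0,20,0,0,0,0],[0,0,9,0,0,0,0],[0,0,3,0,0,0,0],[0,0,1,0,0,0,0],[0,0,0,0,0,0,0],[0,0,0,0,0,0,0]]'
python3 -m pendant '[[0,0,1,0,0,0,0],[0,0,1,0,0,0,0],[0,0,1,0,0,0,0],[0,0,1,0,0,0,0]]';python3 -m pendant '[[0,0,1,0,0,0,0],[0,0,1,0,0,0,0]]';python3 -m pendant '[[0,0,1,0,0,0,0],[0,0,1,0,0,0,0]]';python3 -m pendant '[[0,0,1,0,0,0,0],[0,0,1,0,0,0,0],[0,0,1,0,0,0,0]]'
```

```text
t: 13.0
position: [0.5281, -0.26, 0.0773]
tool_rot: [179.9, -0.0, 24.0]
force: [0.4, 0.6, 0.5]
opening: 0.0
t: 13.4
position: [0.5278, -0.2599, 0.0723]
tool_rot: [180.0, -0.0, 24.0]
force: [0.6, -0.4, -0.3]
opening: 0.0004
t: 13.6
position: [0.5278, -0.2599, 0.0704]
tool_rot: [180.0, 0.0, 24.0]
force: [-0.7, -0.6, 2.4]
opening: -0.0002
t: 13.8
position: [0.5278, -0.2599, 0.0684]
tool_rot: [180.0, 0.0, 24.0]
force: [0.2, 0.4, 2.5]
opening: 0.0002
t: 14.1
position: [0.5278, -0.2599, 0.0653]
tool_rot: [180.0, -0.0, 24.0]
force: [-1.2, 0.5, 2.9]
opening: 0.0003
```

```bash
python3 -m pendant '[[0,0,0.5,0,0,0,0]]'; python3 -m pendant '[[0,0,0.5,0,0,0,0]]';python3 -m pendant '[[0,0,0,0,0,0,0],[0,0,0,0,0,0,0]]'
```

```text
t: 14.2
position: [0.5278, -0.2599, 0.065]
tool_rot: [180.0, -0.0, 24.0]
force: [-3.1, 0.9, 8.9]
opening: 0.0
t: 14.3
position: [0.5279, -0.2599, 0.065]
tool_rot: [180.0, -0.0, 24.0]
force: [-3.6, 1.2, 14.3]
opening: 0.0
t: 14.5
position: [0.5278, -0.2599, 0.065]
tool_rot: [180.0, -0.0, 24.0]
force: [-3.8, 0.6, 9.9]
opening: -0.0001
```

```bash
python3 -m pendant '[[0,0,-10,0,0,0,0],[0,0,-30,0,0,0,0],[0,0,-40,0,0,0,0],[0,0,-40,0,0,0,0],[0,0,-30,0,0,0,0],[0,0,0,0,0,0,0],[0,0,0,0,0,0,0],[0,0,0,0,0,0,0]]'
python3 - <<'E'
from h import *
d,w=cloud("scene");cv2.imwrite("pics/s4.png",d["img"][:,:,::-1])
for n,g in {"q":(.528,-.259),"s":(.609,.0738),"ros":(.525,-.09),"leaf":(.623,.245)}.items():
    q=w[(np.hypot(w[...,0]-g[0],w[...,1]-g[1])<.03)&(w[...,2]<.07)];print(n,np.nanpercentile(q[:,2],[50,75,90,98]))
E
```

```text
t: 15.3
position: [0.5274, -0.2596, 0.2134]
tool_rot: [-179.9, 0.1, 24.0]
force: [0.4, -1.1, -0.4]
opening: -0.0002
q [0.03871198 0.04092653 0.04673572 0.04790942]
s [0.04737981 0.05169062 0.05501682 0.05594567]
ros [0.04034809 0.0426644  0.04698356 0.04800317]
leaf [0.03559515 0.04465981 0.04710125 0.04822405]
```

View pics/s4.png

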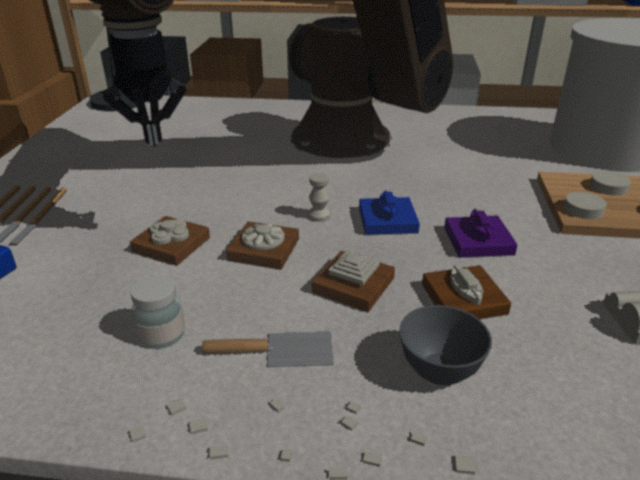

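All three ornaments are down and the stud is still proud. The jar (158,312), baluster (318,198), bowl (445,345) and spatula (270,346) are where they were in the first picture, and the gripper is clear.

```bash
python3 -c "
from plant import bot
print(bot.job_done())"
```

```text
the job is handed in; nothing more can be done
None
```

I pressed the rosette, then the leaf on the brown block, then the four-lobed ornament home with closed fingertips, and handed the job in at about 15 s. Each slid down at roughly 2–3 N and stopped firmly at tool height 0.065 m, which puts the fingertips 46 mm above the bench. The hold force was 8–11 N, with a highest reading of about 18 N against the 35 N limit.

- **Heights:** In the last depth check the three tops read about 47 mm, down from 53–54 mm. That is 1 mm above the expected 46 mm and within the camera's 2 mm accuracy.
- **Stud:** It was unchanged at about 55 mm.
- **Bystanders:** In the final picture the bowl, baluster, spatula and jar looked unmoved; I judged this by eye and did not measure it. The blue and purple look-alikes were left alone.
- **Gripper:** It was clear, about 15 cm above the last ornament.

No check failed. The only disagreement was between the two cameras, whose x positions differed by about 4–5 mm. I used the average, and the presses landed well.

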